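# Load a test plate under the spring clip of a circuit tester

### The job

An aluminium test plate lies in the channel of the white circuit tester, short of the steel spring clip. Hold the clip's thumb bar down with one fingertip so that its nose lifts and, while holding it, push the plate along the channel with the other fingertip, under the nose and fully home against the end stop; only then let the clip come down on the plate. Push only: do not lift the plate, and leave the other things on the bench where they are.

Things in the scene. Friction and masses are not known exactly. Their poses are not given: they have to be found in the camera images.
- plate: the flat aluminium plate to load, 70 (x, along the channel) x 40 (y) x 8 mm thick, about 65 g, loose on the tester's deck between two low guide rails. Origin at the centre of its underside; x points along the channel to the end stop. It starts with its centre 33 to 45 mm short of home
- home (a point): fixed point on the tester's deck, 20 mm above the bench, where the plate's origin is when fully home. Axes, also used for the other entries: x along the channel towards the end stop (its face at x = +35 mm), y to the left across the channel towards the thumb bar, z up. The channel is 42 mm wide between rails 6 mm high, 5 mm thick; deck and rails run from x = -125 mm (open end) to +41 mm
- tester: the white tester, a board 225 x 155 x 10 mm fixed to the bench, turned up to 0.45 rad; origin 20 mm below home, same axes. The raised black deck with its rails is 10 mm above the board. At its far end, x = +72 to +75 mm, two terminal posts and a small lamp stand, all less than 52 mm above the bench
- thumb_bar (a point): top of the middle of the clip's thumb bar: round steel bar 8 mm thick, 85 mm long, along x from -105 to -20 mm, y = +74 mm; a flat plate, a little lower, joins it to the hinge. Its top is 12.5 mm above the deck at rest and 2.5 mm fully pressed: then a second fingertip at the same height is level with the plate's rear end. A finger can slide along it. Moves with the clip
- nose (a point): underside of the clip's nose, over the middle of the channel (y = -8 to +2 mm, x = +8 to +22 mm). At rest it is 2 mm above the deck and blocks the plate, whose front then stops at x = +8 mm. Moves with the clip
- clip (a joint): angle of the sprung clip, rad: 0 at rest, grows as the thumb bar goes down and the nose rises, stop at 0.30. The nose clears the plate's top from 0.16, well clear above 0.19; lying on the plate it reads about 0.155. It springs back by itself; the bar takes 4 N to start and 7 N fully down. The hinge shaft lies along x at y = +40 mm, 10 mm above the deck; its lugs (x = -111, +27 mm) are 14 mm above the deck
- cell_holder: open cream plastic cell holder 85 x 44 x 38 mm with a blue battery cell fixed in it; origin at the centre of its underside. Bystander, loose
- reagent_bottle: amber glass bottle with black cap, 72 mm across, 145 mm tall; origin at the centre of its underside. Bystander, loose
- lamp_board: small white lamp board 75 x 55 mm, 39 mm tall with its two posts and bulb; origin at the centre of its underside. Bystander, loose
- spare_plate: a second aluminium plate, 70 x 40 x 8 mm, lying on the bench to the left of the tester; origin at the centre of its underside. Bystander, loose, not the one to load
- dish: small white porcelain dish, 76 mm across, 25 mm tall, to the right of the tester; origin at the centre of its underside. Bystander, loose
- screwdriver: screwdriver 150 mm long lying on the bench beyond the tester; origin under its middle. Bystander, loose
Not all that is in view belongs to the job. What is shaped like the plate but green or purple is not meant.

How it is judged:
By the outcome, as a careful person would: the job done as asked, in the order asked, and still so for the second after the job is handed in, with the robot touching nothing.
It also fails if it takes over 48 s, if anything falls off the work surface, if the arm or the gripper's body presses on something with over 40 N, if the wrist force passes 120 N, or if a joint passes its speed limit or range.

### The arm

A 6-joint arm with a two-finger parallel gripper is mounted at the origin on the work surface. World frame = base frame: x ahead of the robot, y to its left, z up, the work surface at z = 0. Lengths are in mm, angles in degrees, forces in N, time in s.
With the tool pointing down it reaches from about 300 to 750 mm from the base axis. Payload 8.5 kg.
Tool frame: the origin (TCP) lies midway between the tips of the shut fingers; the grasp point (between the pads) lies ctrl.grip_point_offset behind it (ctrl.grip_point_offset is the distance from the TCP to the grasp point, in mm); z points along the fingers, y is the line along which they close (so a half turn about z gives the same grasp; the last joint's range is limited). The gripper opens to 88 mm and grips with 3 to 60 N. Pads are 18 mm wide; open, the fingers measure 123 mm over their backs; the gripper's body (75 mm by 187 mm) begins 45 mm behind the grasp point.
Start: joints at [-12.336, 21.807, 74.336, -0, 83.858, -12.336], TCP at [549.982, 0.002, 238.748] pointing down, gripper open.
Joint ranges: [-178.18, 178.18], [-50.72, 133.34], [12.68, 142.11], [-81.47, 261.47], [9.98, 163.14], [-165.26, 165.26]. Speed limits (degrees/s): [136.94, 136.94, 180, 180, 180, 180].

### API

Orientations are given as [roll, pitch, yaw] about the fixed x, y, z axes, in that order (R = Rz(yaw) Ry(pitch) Rx(roll)).
In Python, from workcell import monitor, optics, ctrl gives the robot as it stands.
- The arm moves only by the tool send_rows, never from a script. Its argument "targets" is a list of rows, each a list of 3 entries, a list of its own where there are three numbers: the shift along the tool's x, y, z in cm, then the turn, a rotation vector about the tool's x, y, z in rad, then the finger opening in cm, from 0 to 8.81. In form: [[[tx, ty, tz], [rx, ry, rz], fingers], ...]. A call has 1 to 8 rows; each row shifts and turns the commanded pose from where the row before left it, along the tool's axes as they then stand; what a row does not reach is not made up. A row lasts 1/12 s, in which the tool goes at most 41.7 mm and 7.16 degrees, less where a joint would pass 70% of its speed; a pose out of reach is approached as far as the arm can. A call is refused whole if a number of a shift passes 4.17 or a number of a turn 0.125, either way. A call with a gripper value outside its range is refused whole. The fingers move at their own pace and stop on an object; the grip force is fixed at half the most. Time passes only in rows, so rows that do not move let the fingers close. It gives the time, the measured TCP pose, the force, the opening and the grip force at its end, in the units of the state.
- monitor.state(): the state, without advancing time (a new reading comes with each control period).
- optics.camera(name): name is "scene" or "side" or "wrist"; returns (picture, depth): 384x512x3 uint8, red, green, blue; 384x512 float32, mm along the optical axis (not along the pixel's ray), 0 where there is no reading.
- optics.camera_model(name): a dict with "fx", "fy", "cx", "cy" (pixels), "distortion" ([k1, k2, p1, p2, k3] as OpenCV has them; the pictures are not rectified), "R" (3x3) and "t" (3): a world point X has camera coordinates R X + t; the wrist camera has in their place "T_tool_cam" (4x4, takes a point from camera to tool coordinates, whose origin is the TCP and whose axes are the flange's). Camera axes: x right, y down, z forward; pixel columns grow to the right and rows downward; lengths in mm; the calibration is good to about 2 mm. A picture is of the moment at which its call begins: read the wrist's pose just before it. camera_model takes no time and is no camera call.
- ctrl.sign_off(): hands the job in; it is judged then, once.
The state is a dict: "time_s": time; "q": joint angles; "joint_vel": joint speeds; "tau": joint torques, N m; "eef_pos": TCP position; "tool_rot": TCP orientation; "contact_force": force on the tool from outside, world axes, zero at the start; "moment": the same for the moment, N m; "finger_gap": finger opening in mm; "grip_force": force on a finger pad.
Only numpy, scipy, OpenCV 4.12 (cv2) and the standard library are available. Lean on these libraries where they do the work, as an engineer would, in place of code of your own. Each camera call takes 0.05 s, during which the arm holds its last target. There are 200 camera calls.

## Working session

There is one attempt and no reset: what is moved stays moved. The work goes in short steps, Python scripts to look and compute and a tool call to move; the robot and the scene stay as the last step left them, time stands still between calls to the robot, and variables do not carry over. Pictures are saved under pics/ and viewed, at most 10 in all, crops included, and the job is handed in when it is done.

Besides the shell and the picture viewer there is one more tool, called after "Request:" as name(argument=value, ...) on one line, values as JSON. send_rows: Moves the arm, as the interface text tells. Its arguments: {"type":"object","properties":{"targets":{"type":"array","items":{"type":"array"}}},"required":["targets"]}

```bash
mkdir -p pics
cat > h.py <<'E'
import numpy as np, cv2
from workcell import monitor, optics, ctrl
from scipy.spatial.transform import Rotation as Ro
def shot(name):
    s=monitor.state(); p,d=optics.camera(name); m=optics.camera_model(name)
    if 'R' in m: R=np.array(m['R']);t=np.array(m['t'])
    else:
        T=np.array(m['T_tool_cam']); W=np.eye(4); W[:3,:3]=Ro.from_euler('xyz',s['tool_rot'],degrees=True).as_matrix(); W[:3,3]=s['eef_pos']
        C=np.linalg.inv(W@T); R=C[:3,:3]; t=C[:3,3]
    K=np.array([[m['fx'],0,m['cx']],[0,m['fy'],m['cy']],[0,0,1.]])
    return p,d,K,np.array(m['distortion'],float),R,t
def cloud(d,K,D,R,t):
    h,w=d.shape; u,v=np.meshgrid(np.arange(w),np.arange(h))
    n=cv2.undistortPoints(np.stack([u,v],-1).reshape(-1,1,2).astype(float),K,D).reshape(h,w,2)
    c=np.dstack([n[...,0]*d,n[...,1]*d,d]); P=(c-t)@R; P[d==0]=np.nan
    return P
def proj(X,K,D,R,t): return cv2.projectPoints(np.array(X,float).reshape(-1,3),cv2.Rodrigues(R)[0],t,K,D)[0].reshape(-1,2)
E
python3 - <<'E'
from h import *
print(monitor.state(), ctrl.grip_point_offset)
ims=[]
for n in ['scene','wrist']:
    a=shot(n); np.savez(n,*a); cv2.imwrite(f'pics/{n}.png',cv2.resize(a[0][...,::-1],(768,576),interpolation=cv2.INTER_CUBIC))
E
```

```text
{'time_s': 0.0, 'q': array([-1.23353853e+01,  2.18398694e+01,  7.43852376e+01,  1.38222293e-03,
        8.38608016e+01, -1.23348146e+01]), 'joint_vel': array([-0.0638691 ,  0.04855558, -0.11878014, -0.07175292, -0.04030399,
        0.03195554]), 'tau': array([-6.18006070e-04, -4.37936819e+01, -2.24552107e+01,  7.13253510e-02,
        3.52583989e-02, -8.49877097e-05]), 'eef_pos': array([5.49702447e+02, 7.26762433e-02, 2.38145445e+02]), 'tool_rot': array([-1.79916368e+02, -1.96944924e-02,  8.99992661e+01]), 'contact_force': array([ 0.63820319, -0.19396002,  0.37140869]), 'moment': array([-0.00509322,  0.01315129, -0.03503446]), 'grip_force': 0.0, 'finger_gap': 88.02591053687937} 18.700000000000003
```

View pics/scene.png

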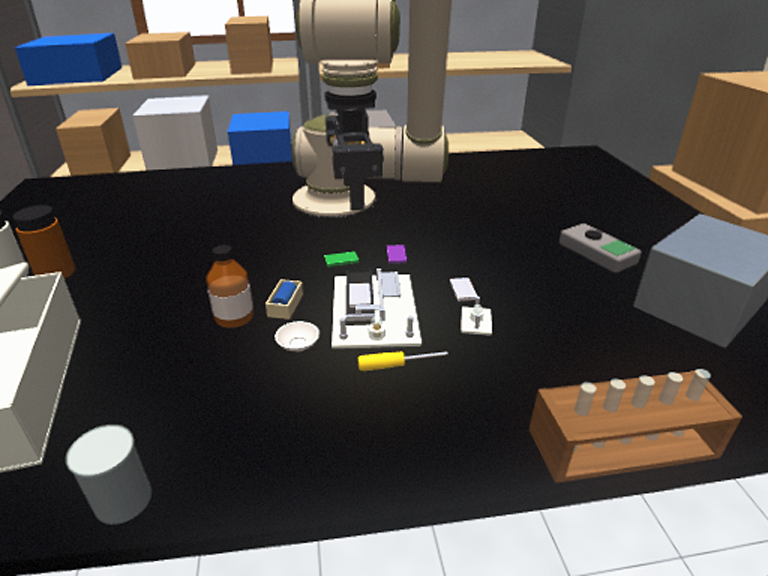

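View pics/wrist.png

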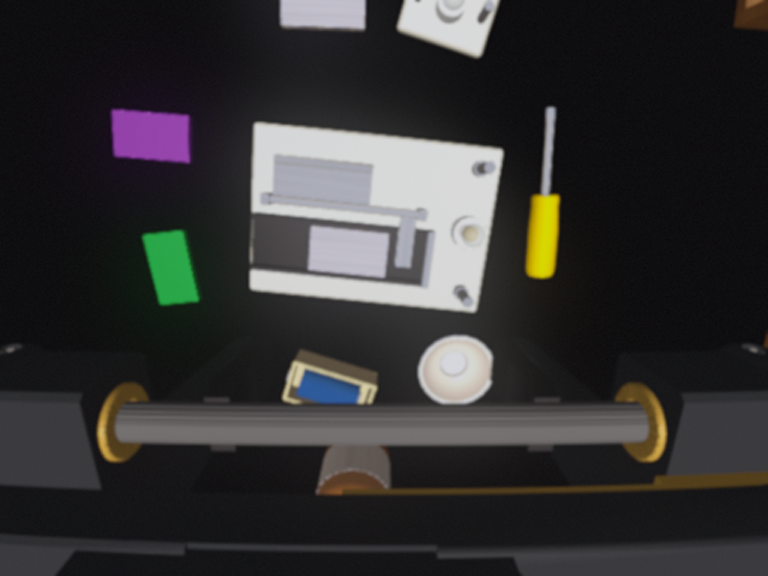

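The wrist view shows the tester with corners at about (255,123), (502,150), (477,312) and (250,290). The plate spans about (310,228)–(388,275), the thumb plate and bar are at about (275–370,155–200), and the nose is at about (405,262). The lamp end points along world +x. Next I'll fit the poses from the depth data.

Run:
```python
from h import *
z=np.load('wrist.npz'); p,d,K,D,R,t=[z[k] for k in z.files]
P=cloud(d,K,D,R,t)
v,u=np.mgrid[:384,:512]
poly=np.array([[162,74],[342,94],[326,214],[160,200]]); m=np.zeros((384,512),np.uint8); cv2.fillPoly(m,[poly],1)
hsv=cv2.cvtColor(p,cv2.COLOR_RGB2HSV)
white=(m>0)&(p.min(2)>195)&(abs(P[...,2]-10)<4)
print('board z',np.nanmedian(P[white][:,2]),white.sum())
def toz(pts,h):
    n=cv2.undistortPoints(np.array(pts,float).reshape(-1,1,2),K,D).reshape(-1,2)
    r=np.c_[n,np.ones(len(n))]@R; o=-R.T@t
    return o+r*((h-o[2])/r[:,2])[:,None]
# board silhouette = P z 5..60 near
nb=(cv2.dilate(m,np.ones((9,9)))>0)&(p.max(2)>130)
n,l,s,c=cv2.connectedComponentsWithStats(nb.astype(np.uint8)); k=1+s[1:,4].argmax()
cn=max(cv2.findContours((l==k).astype(np.uint8),0,2)[0],key=cv2.contourArea)
W=toz(cn.reshape(-1,2),10)[:,:2].astype(np.float32)
r=cv2.minAreaRect(W); print('board',r,cv2.boxPoints(r))
# plate
box=np.zeros_like(m); cv2.rectangle(box,(195,140),(266,194),1,-1)
g=(box>0)&(p.min(2)>110)&(P[...,2]>23)&(P[...,2]<34)
n,l,s,c=cv2.connectedComponentsWithStats(g.astype(np.uint8)); k=1+s[1:,4].argmax()
cn=max(cv2.findContours((l==k).astype(np.uint8),0,2)[0],key=cv2.contourArea)
print('plate z',np.nanmedian(P[l==k][:,2]),cv2.minAreaRect(toz(cn.reshape(-1,2),28)[:,:2].astype(np.float32)))
# tall things
r=cv2.minAreaRect(W); bp=cv2.boxPoints(r)
for n_ in ['scene']:
    zz=np.load(n_+'.npz'); a=[zz[k] for k in zz.files]; Q=cloud(*a[1:])
    for nm,(uu,vv) in dict(cap=(149,168),bottle=(153,200),holder=(190,195)).items(): print(nm,Q[vv,uu])
print('bar z',P[128:136,200:260,2][::4,::20].round(), P[133,200],P[143,278])
```

```text
board z 10.361875811293237 8858
board ((539.5961303710938, 32.91778564453125), (155.1371307373047, 225.18490600585938), 83.9980239868164) [[419.5101  -32.45259]
 [643.46063 -55.99855]
 [659.6821   98.28816]
 [435.73163 121.83412]]
plate z 28.460952072987503 ((519.5711669921875, 7.738716125488281), (42.50661087036133, 70.065673828125), 84.17578125)
cap [ 535.71016112 -221.38676266  145.8563482 ]
bottle [ 555.57514231 -222.71382377   60.62807528]
holder [ 509.14731931 -128.02735649   36.42414804]
bar z [[31. 31. 30.]
 [32. 31. 31.]] [479.52243119  54.16957827  34.0692995 ] [580.96037951  41.1429069   33.12657414]
```

The board fits at 225 x 155 mm with z = 10, at yaw −6.0°. The plate centre is at (519.6, 7.7) with its top at z = 28.5, which matches the given sizes. The plan is to put one finger on the bar (y ≈ +75) and the other in the channel behind the plate, with tool x along the channel. So the TCP target is (473.8, 49.7).

Request:
send_rows(targets=[[[1.0,-1.52,2.0],[0,0,0],6.0],[[1.0,-1.52,2.0],[0,0,0],6.0],[[1.0,-1.52,2.0],[0,0,0],6.0],[[1.0,-1.52,2.0],[0,0,0],6.0],[[0.97,-1.54,2.0],[0,0,0],6.0],[[0,0,0],[0,0,0.12],6.0],[[0,0,0],[0,0,0.12],6.0],[[0,0,0],[0,0,0.12],6.0]])

```text
time_s: 0.77
eef_pos: [473.3, 49.9, 138.3]
tool_rot: [-179.9, 0.0, 69.1]
contact_force: [-0.6, -0.3, 0.2]
finger_gap: 60.2
grip_force: 0.0
```

Request:
send_rows(targets=[[[0,0,0],[0,0,0.12],6.0],[[0,0,0],[0,0,0.12],6.0],[[0,0,0],[0,0,0.12],6.0],[[0,0,0],[0,0,0.12],6.0],[[0,0,0],[0,0,0.12],6.0],[[0,0,0],[0,0,0.12],6.0],[[0,0,0],[0,0,0.12],6.0],[[0,0,0],[0,0,0.12],6.0]])

```text
time_s: 1.43
eef_pos: [473.6, 49.7, 138.5]
tool_rot: [-180.0, 0.0, 14.0]
contact_force: [0.5, 0.2, 0.1]
finger_gap: 59.7
grip_force: 0.0
```

Request:
send_rows(targets=[[[0,0,0],[0,0,0.12],6.0],[[0,0,0],[0,0,0.12],6.0],[[0,0,0],[0,0,0.115],6.0],[[0,0,2.0],[0,0,0],6.0],[[0,0,2.0],[0,0,0],6.0],[[0,0,1.8],[0,0,0],6.0],[[0,0,0],[0,0,0],6.0],[[0,0,0],[0,0,0],6.0]])

```text
time_s: 2.1
eef_pos: [473.5, 49.7, 80.5]
tool_rot: [-180.0, 0.1, -6.0]
contact_force: [0.4, 0.5, 0.9]
finger_gap: 60.2
grip_force: 0.0
```

Run:
```python
from h import *
s=monitor.state(); print(s['eef_pos'],s['tool_rot'],s['finger_gap'],s['contact_force'],s['time_s'],s['q'])
for n in ['wrist','side']:
    a=shot(n); np.savez(n+'2',*a)
    im=a[0][...,::-1].copy()
    cv2.imwrite(f'pics/{n}2.png',cv2.resize(im,(768,576),interpolation=cv2.INTER_CUBIC))
```

```text
[473.46224117  49.74840998  80.48037226] [-1.79995942e+02  1.12933382e-01 -5.96826520e+00] 60.17552422008848 [0.38366143 0.4978536  0.89262764] 2.1 [-8.29045915e+00  2.55565764e+01  9.90716681e+01 -6.32709088e-04
  5.54847606e+01  8.76781691e+01]
```

View pics/wrist2.png

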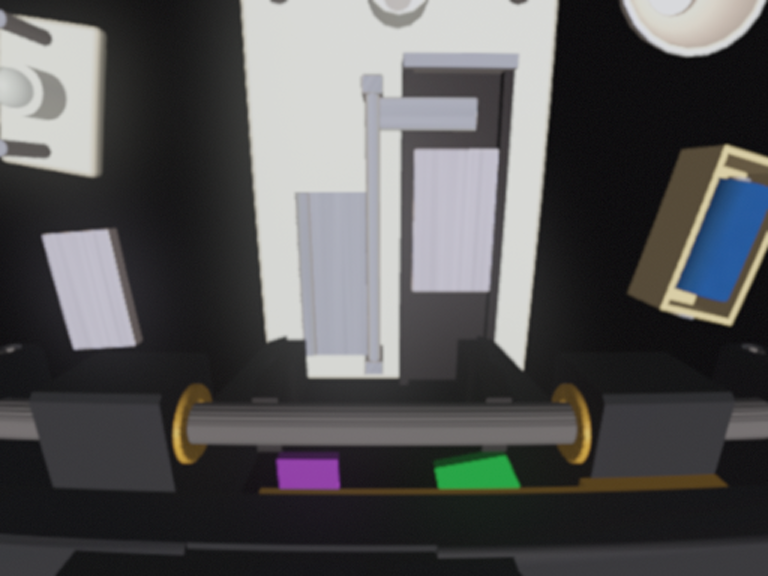

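View pics/side2.png

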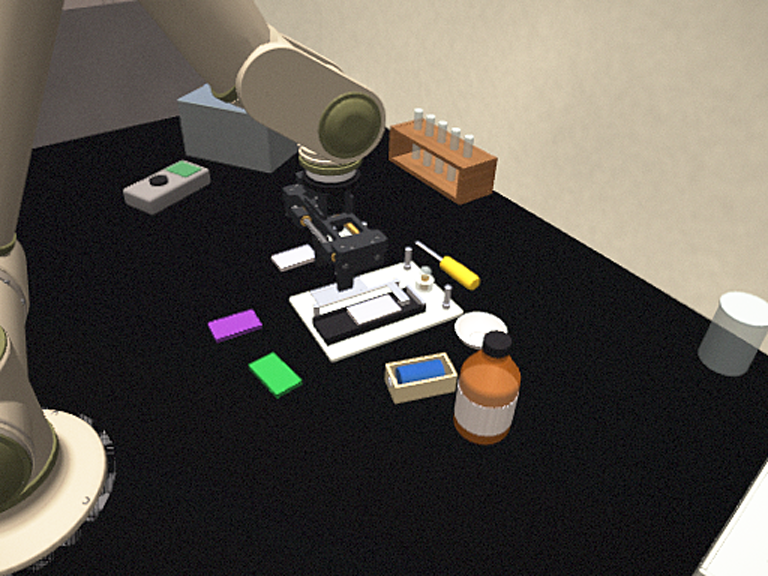

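The wrist view shows the plate at about (412–498,149–292), the bar along u ≈ 302 over rows 192–355, the hinge shaft at u ≈ 373, and the end stop front at row ≈ 68. I'll measure these in tool coordinates.

Run:
```python
from h import *
z=np.load('wrist2.npz'); p,d,K,D,R,t=[z[k] for k in z.files]
tcp=np.array([473.5,49.7]); c,s=np.cos(np.radians(-6)),np.sin(np.radians(-6)); ex=np.array([c,s]); ey=np.array([-s,c])
P=cloud(d,K,D,R,t)
def f(nm,u,v,h):
    u/=1.5;v/=1.5
    n=cv2.undistortPoints(np.array([[[u,v]]],float),K,D).reshape(2)
    r=np.r_[n,1]@R; o=-R.T@t; X=o+r*((h-o[2])/r[2]); q=X[:2]-tcp
    print(nm,'tester axes rel TCP: x %.1f y %.1f'%(q@ex,q@ey),'depth z %.1f'%P[int(v),int(u),2])
f('plate FL',413,149,28);f('plate FR',498,149,28);f('plate RL',412,292,28);f('plate RR',491,292,28)
f('plate mid',455,220,28)
f('bar far',302,192,32);f('bar near',309,355,32);f('bar mid',302,270,32)
f('hinge far',372,90,31);f('hinge near',374,365,31)
f('stop front top L',404,68,28);f('stop R',516,68,28);f('nose',455,113,30)
f('chanL rail',402,200,26); f('chanR rail',507,200,26); f('chanR2',513,200,26)
```

```text
plate FL tester axes rel TCP: x 84.5 y -16.1 depth z 28.0
plate FR tester axes rel TCP: x 84.7 y -56.7 depth z 25.5
plate RL tester axes rel TCP: x 14.0 y -17.0 depth z 20.2
plate RR tester axes rel TCP: x 14.0 y -58.2 depth z 27.3
plate mid tester axes rel TCP: x 51.1 y -37.6 depth z 29.4
bar far tester axes rel TCP: x 64.7 y 36.9 depth z 32.0
bar near tester axes rel TCP: x -19.7 y 37.5 depth z 32.2
bar mid tester axes rel TCP: x 26.6 y 38.8 depth z 31.9
hinge far tester axes rel TCP: x 109.8 y 3.2 depth z 35.0
hinge near tester axes rel TCP: x -26.0 y 2.9 depth z 34.6
stop front top L tester axes rel TCP: x 119.8 y -11.4 depth z 28.7
stop R tester axes rel TCP: x 120.3 y -62.7 depth z 28.9
nose tester axes rel TCP: x 100.3 y -35.1 depth z 31.7
chanL rail tester axes rel TCP: x 60.6 y -11.3 depth z 26.8
chanR rail tester axes rel TCP: x 60.8 y -63.4 depth z 10.1
chanR2 tester axes rel TCP: x 60.8 y -66.4 depth z 11.2
```

It all agrees: bar at y ≈ +37.5, plate at y ≈ −37, its rear at x = +14, and home at x ≈ +85 from the TCP. The plate needs about 35.5 mm of travel. I'll descend and press the bar.

Request:
send_rows(targets=[[[0,0,2.0],[0,0,0],6.0],[[0,0,1.5],[0,0,0],6.0],[[0,0,0.8],[0,0,0],6.0],[[0,0,0.2],[0,0,0],6.0],[[0,0,0.2],[0,0,0],6.0],[[0,0,0.2],[0,0,0],6.0],[[0,0,0],[0,0,0],6.0]])

```text
time_s: 2.78
eef_pos: [474.3, 49.7, 32.4]
tool_rot: [-180.0, -0.1, -6.0]
contact_force: [-0.0, -0.7, 3.4]
finger_gap: 59.9
grip_force: 1.7
```

Request:
send_rows(targets=[[[0,0,0.2],[0,0,0],6.0],[[0,0,0.1],[0,0,0],6.0],[[0,0,0.1],[0,0,0],6.0],[[0,0,0],[0,0,0],6.0],[[0,0,0],[0,0,0],6.0]])

```text
time_s: 3.2
eef_pos: [474.3, 49.6, 28.0]
tool_rot: [-180.0, -0.1, -6.0]
contact_force: [2.1, 0.1, 5.2]
finger_gap: 60.1
grip_force: 2.5
```

Request:
send_rows(targets=[[[0,0,0.1],[0,0,0],6.0],[[0,0,0.1],[0,0,0],6.0],[[0,0,0.1],[0,0,0],6.0],[[0,0,0.05],[0,0,0],6.0],[[0,0,0.05],[0,0,0],6.0],[[0,0,0],[0,0,0],6.0]])

```text
time_s: 3.7
eef_pos: [474.3, 49.3, 24.1]
tool_rot: [180.0, -0.1, -6.0]
contact_force: [1.7, -2.6, 7.7]
finger_gap: 59.9
grip_force: 3.6
```

Run:
```python
from h import *
s=monitor.state(); print(s['eef_pos'],s['contact_force'])
a=shot('wrist'); np.savez('wrist3',*a); w=a[0]
b=shot('side')[0][165:250,185:320]
cv2.imwrite('pics/c3.png',np.hstack([cv2.resize(w[:300,120:400],(373,400),interpolation=3),cv2.resize(b,(420,400),interpolation=3)])[...,::-1])
```

```text
[474.27965083  49.3034795   24.05866972] [ 1.6542489  -2.63792141  7.68100332]
```

View pics/c3.png

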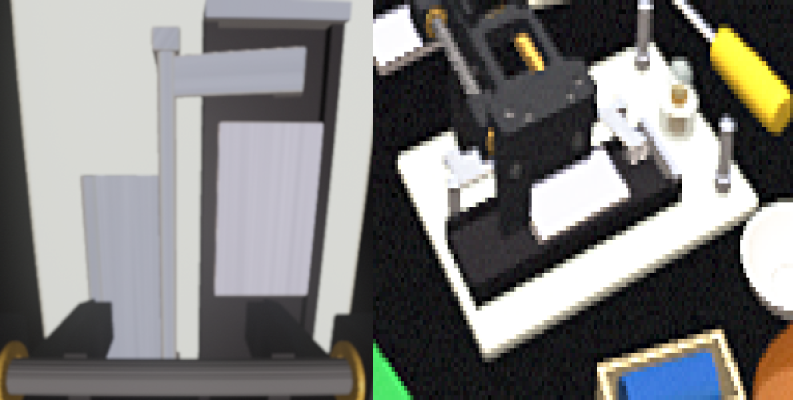

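The bar is down (z = 24.1, 7.7 N, clip angle ≈ 0.25), the nose is raised, and the other finger sits in the channel behind the plate. Now I'll push along tool +x.

Request:
send_rows(targets=[[[0.2,0,0],[0,0,0],6.0],[[0.2,0,0],[0,0,0],6.0],[[0.2,0,0],[0,0,0],6.0],[[0.2,0,0],[0,0,0],6.0],[[0.2,0,0],[0,0,0],6.0],[[0.2,0,0],[0,0,0],6.0],[[0.2,0,0],[0,0,0],6.0],[[0.2,0,0],[0,0,0],6.0]])

```text
time_s: 4.47
eef_pos: [487.8, 48.4, 23.5]
tool_rot: [180.0, 0.3, -5.9]
contact_force: [-5.9, -0.2, 8.7]
finger_gap: 59.9
grip_force: 4.0
```

Request:
send_rows(targets=[[[0.2,0,0],[0,0,0],6.0],[[0.2,0,0],[0,0,0],6.0],[[0.2,0,0],[0,0,0],6.0],[[0.2,0,0],[0,0,0],6.0],[[0.2,0,0],[0,0,0],6.0],[[0.2,0,0],[0,0,0],6.0],[[0.2,0,0],[0,0,0],6.0],[[0.2,0,0],[0,0,0],6.0]])

```text
time_s: 5.13
eef_pos: [503.7, 46.7, 23.5]
tool_rot: [180.0, 0.3, -5.9]
contact_force: [-6.4, 1.6, 7.7]
finger_gap: 59.9
grip_force: 3.9
```

Request:
send_rows(targets=[[[0.15,0,0],[0,0,0],6.0],[[0.1,0,0],[0,0,0],6.0],[[0.1,0,0],[0,0,0],6.0],[[0.1,0,0],[0,0,0],6.0],[[0.1,0,0],[0,0,0],6.0],[[0,0,0],[0,0,0],6.0]])

```text
time_s: 5.63
eef_pos: [509.4, 46.1, 23.5]
tool_rot: [180.0, 0.3, -5.9]
contact_force: [-5.6, 1.4, 6.5]
finger_gap: 60.2
grip_force: 3.6
```

Request:
send_rows(targets=[[[0.1,0,0],[0,0,0],6.0],[[0.1,0,0],[0,0,0],6.0],[[0.1,0,0],[0,0,0],6.0],[[0,0,0],[0,0,0],6.0]])

```text
time_s: 5.97
eef_pos: [512.3, 45.8, 23.5]
tool_rot: [180.0, 0.3, -5.9]
contact_force: [-6.1, 0.3, 8.1]
finger_gap: 60.0
grip_force: 3.9
```

Request:
send_rows(targets=[[[0.1,0,0],[0,0,0],6.0],[[0.05,0,0],[0,0,0],6.0],[[0,0,0],[0,0,0],6.0]])

```text
time_s: 6.22
eef_pos: [512.6, 45.8, 23.4]
tool_rot: [180.0, 0.4, -5.9]
contact_force: [-10.1, 0.9, 10.1]
finger_gap: 59.6
grip_force: 6.1
```

The force rose and motion stalled at about 38.5 mm of travel. I'll press slightly more and look.

Request:
send_rows(targets=[[[0.1,0,0],[0,0,0],6.0],[[0,0,0],[0,0,0],6.0],[[0,0,0],[0,0,0],6.0]])

```text
time_s: 6.47
eef_pos: [512.7, 45.8, 23.3]
tool_rot: [-180.0, 0.5, -6.0]
contact_force: [-12.5, 0.1, 12.0]
finger_gap: 60.2
grip_force: 8.0
```

Run:
```python
from h import *
s=monitor.state(); print(s['eef_pos'],s['contact_force'])
w=shot('wrist')[0]
b=shot('side')[0][165:250,185:320]
cv2.imwrite('pics/c4.png',np.hstack([cv2.resize(w[:300,120:400],(373,400),interpolation=3),cv2.resize(b,(420,400),interpolation=3)])[...,::-1])
```

```text
[512.74721697  45.80911924  23.29178885] [-12.51873417   0.11121028  12.0388494 ]
```

View pics/c4.png

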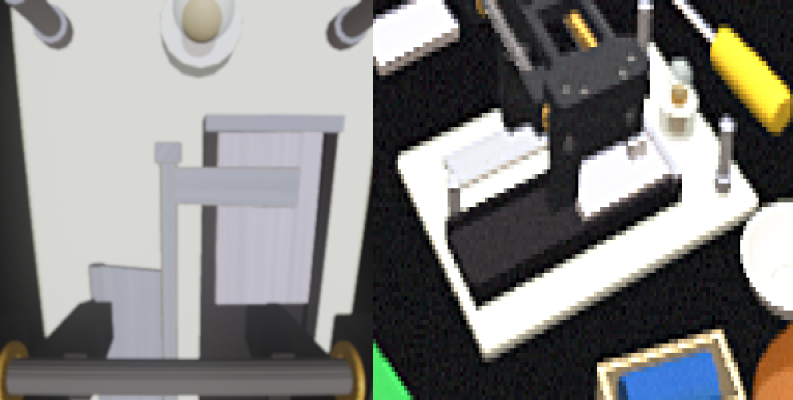

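The plate is seated against the end stop under the raised nose (stop at row ≈ 130 in the left crop, no gap). I'll back the pushing finger off with the bar still held, then raise slowly.

Request:
send_rows(targets=[[[-0.1,0,0],[0,0,0],6.0],[[-0.1,0,0],[0,0,0],6.0],[[-0.15,0,0],[0,0,0],6.0],[[-0.15,0,0],[0,0,0],6.0],[[0,0,0],[0,0,0],6.0]])

```text
time_s: 6.98
eef_pos: [512.3, 45.8, 24.3]
tool_rot: [-180.0, -0.1, -6.0]
contact_force: [1.8, 1.2, 5.9]
finger_gap: 59.9
grip_force: 3.4
```

Request:
send_rows(targets=[[[0,0,-0.1],[0,0,0],6.0],[[0,0,-0.1],[0,0,0],6.0],[[0,0,-0.1],[0,0,0],6.0],[[0,0,-0.1],[0,0,0],6.0],[[0,0,-0.1],[0,0,0],6.0],[[0,0,-0.1],[0,0,0],6.0],[[0,0,-0.5],[0,0,0],6.0],[[0,0,-1.0],[0,0,0],6.0]])

```text
time_s: 7.65
eef_pos: [510.8, 45.7, 44.3]
tool_rot: [180.0, 0.2, -6.0]
contact_force: [-1.0, -0.5, 0.1]
finger_gap: 59.9
grip_force: 0.0
```

Request:
send_rows(targets=[[[0,0,-2.0],[0,0,0],6.0],[[0,0,-2.5],[0,0,0],6.0],[[-0.5,0,-2.0],[0,0,0],6.0],[[-1.0,0,-1.0],[0,0,0],6.0],[[0,0,0],[0,0,0],6.0],[[0,0,0],[0,0,0],6.0]])

```text
time_s: 8.15
eef_pos: [496.6, 47.3, 120.4]
tool_rot: [180.0, -0.1, -6.0]
contact_force: [-0.6, 0.5, -1.3]
finger_gap: 59.9
grip_force: 0.0
```

Run:
```python
from h import *
s=monitor.state(); print(s['eef_pos'],s['contact_force'],s['time_s'])
w,d,K,D,R,t=shot('wrist'); P=cloud(d,K,D,R,t)
np.savez('wrist5',w,d,K,D,R,t)
b=shot('side')[0][165:250,185:320]
cv2.imwrite('pics/c5.png',np.hstack([cv2.resize(w[:300,120:400],(373,400),interpolation=3),cv2.resize(b,(420,400),interpolation=3)])[...,::-1])
```

```text
[496.64388155  47.29872038 120.39067029] [-0.62090451  0.50439682 -1.27524776] 8.15
```

View pics/c5.png

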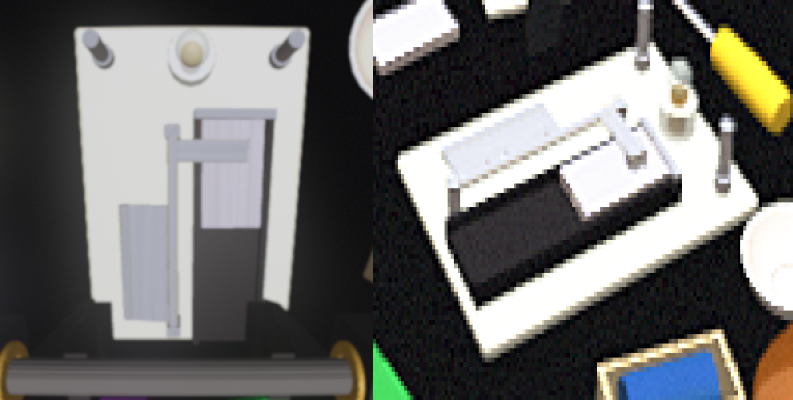

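The plate is flush against the end stop with the nose resting on it, and the robot is clear of everything. Handing the job in.

```bash
python3 -c "
from workcell import ctrl
print(ctrl.sign_off())"
```

```text
the job is handed in; nothing more can be done
None
```

The plate was pushed home against the end stop with the clip held open, and the clip was then released onto it. I handed the job in at about 8 s with the arm clear; the sign-off gave no verdict.

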